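Dock a camera battery pack under the analyser's drag spring and start the test

ROBOT

A 6-joint arm with a two-finger parallel gripper is mounted at the origin on the work surface. World frame = base frame: x ahead of the robot, y to its left, z up, the work surface at z = 0. Lengths are in m, angles in rad, forces in N, time in s.
With the tool pointing down it reaches from about 0.275 to 0.775 m from the base axis. Payload 14.6 kg.
Tool frame: the origin (TCP) lies midway between the tips of the shut fingers; the grasp point (between the pads) lies 19 mm behind it; z points along the fingers, y is the direction in which the jaws open and shut (so a half turn about z gives the same grasp; the last joint's range is limited). The gripper opens to 85 mm and grips with 20 to 120 N. Pads are 22 mm wide; open, the fingers measure 114 mm over their backs; the gripper's body (76 mm by 85 mm) begins 54 mm behind the grasp point. The pads swing forward as they close: fully open they stand 13 mm farther back than shut.
Start: joints at [1.116, 0.263, -0.048, 1.259, 0, 1.415], TCP at [0.155, 0.502, 0.231] pointing down, gripper open.
Joint ranges: [-2.65, 2.65], [-0.89, 1.7], [-1.18, 1.37], [-2.13, 2.11], [-1.35, 1.29], [-3.14, 3.14]. Speed limits (rad/s): [1.89, 1.89, 2.57, 2.79, 3.14, 3.14].

INTERFACE

Orientations are given as a rotation vector (axis times angle).
In Python, from cell import robot gives the robot as it stands.
- The arm moves only by the tool send_rows, never from a script. Its argument "deltas" is a list of rows, each a list of 5 numbers: the shift along the world's x, y, z in m, then the turn about the world's z in degrees, then the finger opening in m, from 0 to 0.0854. In form: [[dx, dy, dz, twist, gripper], ...]. A call has 1 to 8 rows; each row shifts and turns the commanded pose from where the row before left it; what a row does not reach is not made up. A row lasts 1/8 s, in which the tool goes at most 62.5 mm and 10.7 degrees, less where a joint would pass 70% of its speed; a pose out of reach is approached as far as the arm can. A call with a gripper value outside its range is refused whole. The fingers move at their own pace and stop on an object; the grip force is fixed at half the most. Time passes only in rows, so rows that do not move let the fingers close. It gives the time, the measured TCP pose, the force and the opening at its end, in the units of the state.
- robot.get_state(): the state, without advancing time (a new reading comes with each control period).
- robot.get_image(name): name is "scene" or "top" or "wrist"; returns the picture (400x640x3 uint8, red, green, blue); there is no depth.
- robot.get_calibration(name): a dict with "vertical_fov" (degrees; the focal length in pixels is half the picture's height over the tangent of half this angle, whatever the lens; pixels are square), "cx", "cy" (the principal point, pixels), "R" (3x3) and "t" (3): a world point X has camera coordinates R X + t. Camera axes: x right, y down, z forward; pixel columns grow to the right and rows downward; lengths in m; the calibration is good to about 2 mm. The wrist camera is an equidistant fisheye: a pixel r from the principal point sees the ray r / f radians off the axis. A picture is of the moment at which its call begins: read the wrist's pose just before it. get_calibration takes no time and is no camera call; for the wrist camera it gives the pose at the moment of the call.
- robot.finish_job(): hands the job in, once; it reports no verdict.
The state is a dict: "time": time; "joint_pos": joint angles; "joint_velocities": joint speeds; "joint_efforts": joint torques, N m; "tool_pos": TCP position; "tcp_rot": TCP orientation; "wrist_force": force on the tool from outside, world axes, zero at the start; "wrist_torque": the same for the moment, N m; "width": opening from 0.0 (shut) to 1.0 (fully open).
Only numpy, scipy, OpenCV 4.12 (cv2) and the standard library are available. Lean on these libraries where they do the work, as an engineer would, in place of code of your own. Each camera call takes 0.05 s, during which the arm holds its last target.

TASK

Push the battery pack lying in the analyser's bay fully home against its end stop: bear down hard on top of the pack with the fingertips while sliding it, so that its nose stays down on the sprung contacts and goes under the crossbar and the drag spring. Then press the green start key all the way down and let it go. Do not pick the pack up, do not press the red key, and leave everything else on the bench where it is.

Things in the scene. Friction and masses are not known exactly. Their poses are not given: they have to be found in the camera images.
- analyser: Battery analyser, grey, 200 x 200 mm, fixed on the blue mat. Origin: centre of its underside; x along the bay to its closed end, y left, z up. Left half: the bay, an open-topped channel along x at y +50, floor at z +28, 47 wide, open at -x, side walls 18 high above its floor, 8.5 (inner) and 26.5 mm thick. Right half, y under -5: console, top at z +40, dark display, two keys.
- bay_stop (a point): Middle of the face of the bay's end stop, at the bay floor's height (analyser x +84, y +50, z +28 mm); axes as the analyser's. A pack that is home has its nose here.
- bar_edge (a point): Middle of the lower edge, on the entry side, of the aluminium crossbar over the bay (analyser x +45, y +50, z +52.5 mm). The bar is 10 mm wide along x and 7 mm thick (screw heads 2 mm more on top). Its underside clears a pack lying flat by 2.5 mm.
- contacts: Two sprung brass blades in the bay floor, hinged at the origin (analyser x +2). They rise from floor level there, under the bar, to 7.5 mm at x +60; upward force at that tip 2.2 N raised, 3.1 N flat, more nearer the hinge. A pack not pressed down rides up on them and its nose strikes the bar; 12 N or more straight down on its top, close behind the ridge, keeps it flat.
- drag_spring: The hold-down leaf, steel, 26 mm wide, hinged under the crossbar; origin on the hinge (analyser x +53, z +54.5 mm). It slopes down to the stop; its free end, 20 mm on, hangs 4.6 mm below the top of a flat pack, and the nose lifts it as the pack goes in (3 N at first, 8 N down on a pack that is home, some 3 N drag).
- pack: The pack to dock: dark, 85 (x) x 45 (y) x 22 mm, 180 g, smooth (friction 0.25), flat in the bay, 1 mm play each side, nose (+x) 2 to 20 mm short of the blades. Origin: centre of its underside. An orange thumb ridge, 3 high, 3 thick, 34 mm wide, crosses its top at x -4 mm. Press on the flat top between it and the rear end (x -42.5) and push on the ridge. When home, the ridge is 6 mm off the bar.
- pack_nose (a point): Middle of the lower edge of the pack's nose (pack x +42.5 mm, z 0); axes as the pack's.
- start_key (a joint): Green start key on the console: travel in m, 0 up, 0.005 fully down; springs back; 4 N fully down.
- start_key_top (a point): Centre of the green key's round top, 18 mm across (analyser x -50, y -30, z +52 mm).
- stop_key (a joint): Red stop key: travel in m, 0 up, 0.005 fully down. Leave it alone.
- stop_key_top (a point): Centre of the red key's round top, 18 mm across (analyser x -50, y -78, z +52 mm).
- spare_pack: A second, identical pack lying loose on the mat beside the analyser's right side, 85 x 45 x 22 mm. Origin: centre of its underside. Leave it alone.
- screwdriver: Small red-handled screwdriver, 150 mm long, lying on the mat beside the analyser's left side. Leave it alone.
- lens: Black camera lens standing on the mat, 64 mm across, 45 mm high. Origin: centre of its underside. Leave it alone.
- camera_body: Black camera body standing on the mat, about 136 x 48 x 86 mm high. Origin: centre of its underside. Leave it alone.
- dish: White screw dish, 76 mm across, 28 mm high. Origin: centre of its underside. Leave it alone.
- blower: Black rubber dust blower standing on the mat, 56 mm across, 92 mm high with its nozzle. Origin: centre of its underside. Leave it alone.
- lens_cap: Black lens cap lying on the mat, 58 mm across, 9 mm high. Origin: centre of its underside. Leave it alone.
Things that resemble listed ones, but are neither listed nor needed, are in the scene too. Leave any pink, turquoise or yellow look-alike of the pack alone.

How it is judged:
By the outcome, as a careful person would: the job done as asked, in the order asked, and still so for the second after the job is handed in, with the robot touching nothing.
It also fails if it takes over 69 s, if anything falls off the work surface, if the arm or the gripper's body presses on something with over 40 N, if the wrist force passes 120 N, or if a joint passes its speed limit or range.

## Working session

There is one attempt and no reset: what is moved stays moved. The work goes in short steps, Python scripts to look and compute and a tool call to move; the robot and the scene stay as the last step left them, time stands still between calls to the robot, and variables do not carry over. Pictures are saved under pics/ and viewed, and the job is handed in when it is done.

Besides the shell and the picture viewer there is one more tool, called after ">>>" as name(argument=value, ...) on one line, values as JSON. send_rows: Moves the arm, as the interface text tells. Its arguments: {"type":"object","properties":{"deltas":{"type":"array"}},"required":["deltas"]}

```bash
mkdir -p pics; ls
python3 - <<'E'
from cell import robot
import cv2,numpy as np
s=robot.get_state();print({k:np.round(v,3).tolist() for k,v in s.items()})
for n in("scene","top","wrist"):
    c=robot.get_calibration(n);print(n,c['vertical_fov'],c['cx'],c['cy'],np.round(c['R'],4).tolist(),np.round(c['t'],4).tolist())
    cv2.imwrite(f"pics/{n}0.png",robot.get_image(n)[:,:,::-1])
E
```

```text
pics
{'time': 0.0, 'joint_pos': [1.116, 0.264, -0.049, 1.259, 0.0, 1.416], 'joint_velocities': [0.0, -0.0, 0.001, -0.002, -0.0, 0.0], 'joint_efforts': [-0.004, -63.763, 38.456, 0.014, -0.0, -0.0], 'tool_pos': [0.155, 0.501, 0.231], 'tcp_rot': [-0.469, -3.106, 0.002], 'wrist_force': [-0.391, -0.311, -1.092], 'wrist_torque': [0.019, -0.028, -0.039], 'width': 1.002}
scene 49.21603511007887 318.54274438626527 194.85129315544987 [[0.8912, 0.4535, -0.0021], [0.2636, -0.5216, -0.8114], [-0.3691, 0.7226, -0.5844]] [-0.4011, -0.0886, 1.4913]
top 46.48578551027946 324.109545441902 204.18418136634176 [[-0.0144, -0.9997, -0.0212], [-0.9836, 0.018, -0.1793], [0.1796, 0.0183, -0.9836]] [0.0226, 0.4657, 1.2193]
wrist 65.70646984690485 321.5457155460857 199.20979182176492 [[0.2954, 0.9554, -0.0002], [0.9167, -0.2834, 0.2815], [0.2689, -0.0834, -0.9596]] [-0.5251, -0.0374, 0.3783]
```

View pics/scene0.png

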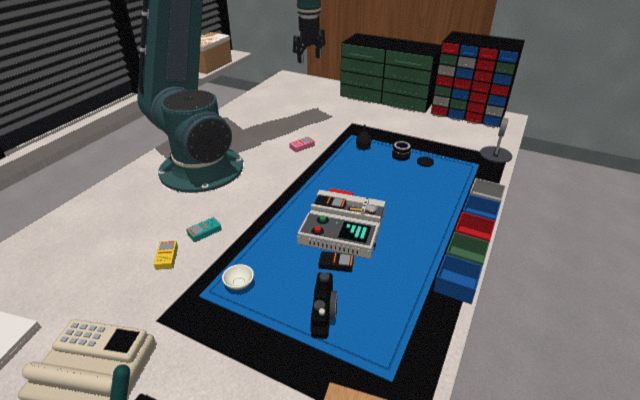

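View pics/top0.png

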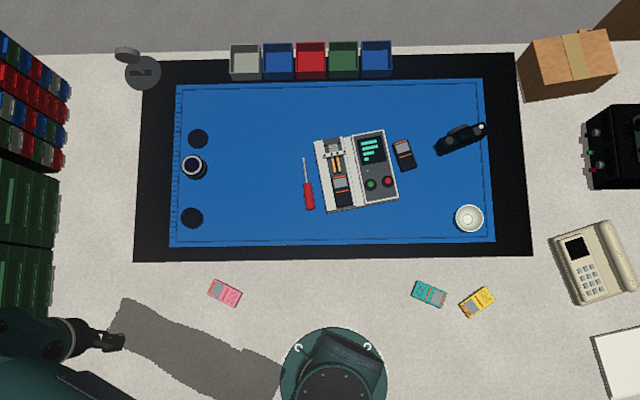

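View pics/wrist0.png

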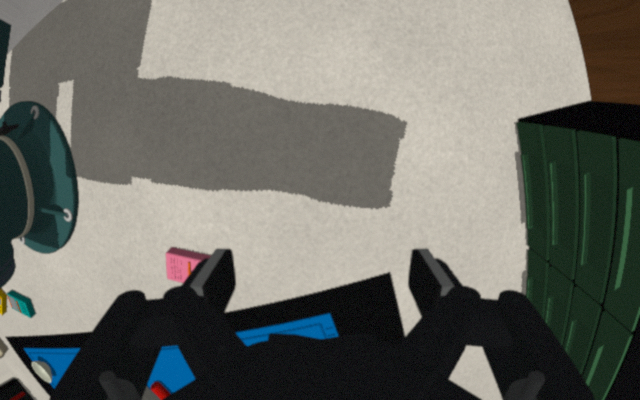

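The top view shows the analyser at about (357,171). The dark pack with an orange ridge lies in its left channel at (341,185), the spare is on the mat at (404,154), and the look-alikes are pink (225,292), turquoise (429,293) and yellow (477,302). In the scene view the dark spare is at (338,260) and the bay pack at (335,202). I'll check a close crop next.

```bash
cat > h.py <<'E'
import numpy as np,cv2
from cell import robot
def cal(n):
    c=robot.get_calibration(n);c['R']=np.array(c['R']);c['t']=np.array(c['t']);c['f']=200/np.tan(np.radians(c['vertical_fov'])/2);return c
def ray(c,u,v,fish=False):
    x,y=u-c['cx'],v-c['cy']
    if fish:
        r=np.hypot(x,y);a=r/c['f'];d=np.array([np.sin(a)*x/max(r,1e-9),np.sin(a)*y/max(r,1e-9),np.cos(a)])
    else: d=np.array([x/c['f'],y/c['f'],1.])
    o=-c['R'].T@c['t'];return o,c['R'].T@d
def plane(c,u,v,z,fish=False):
    o,d=ray(c,u,v,fish);return o+d*(z-o[2])/d[2]
def proj(c,X,fish=False):
    p=c['R']@np.asarray(X)+c['t']
    if fish:
        r=np.hypot(p[0],p[1]);a=np.arctan2(r,p[2]);return c['cx']+c['f']*a*p[0]/r,c['cy']+c['f']*a*p[1]/r
    return c['cx']+c['f']*p[0]/p[2],c['cy']+c['f']*p[1]/p[2]
def tri(a,b):
    (o1,d1),(o2,d2)=a,b
    A=np.stack([d1,-d2],1);s=np.linalg.lstsq(A,o2-o1,rcond=None)[0]
    p,q=o1+s[0]*d1,o2+s[1]*d2;return (p+q)/2,np.linalg.norm(p-q)
E
python3 - <<'E'
import cv2
a=cv2.imread('pics/top0.png')[110:230,290:430];cv2.imwrite('pics/topc.png',cv2.resize(a,None,fx=5,fy=5,interpolation=cv2.INTER_NEAREST))
a=cv2.imread('pics/scene0.png')[180:275,285:395];cv2.imwrite('pics/scenec.png',cv2.resize(a,None,fx=6,fy=6,interpolation=cv2.INTER_NEAREST))
E
```

```text
(no output)
```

View pics/topc.png

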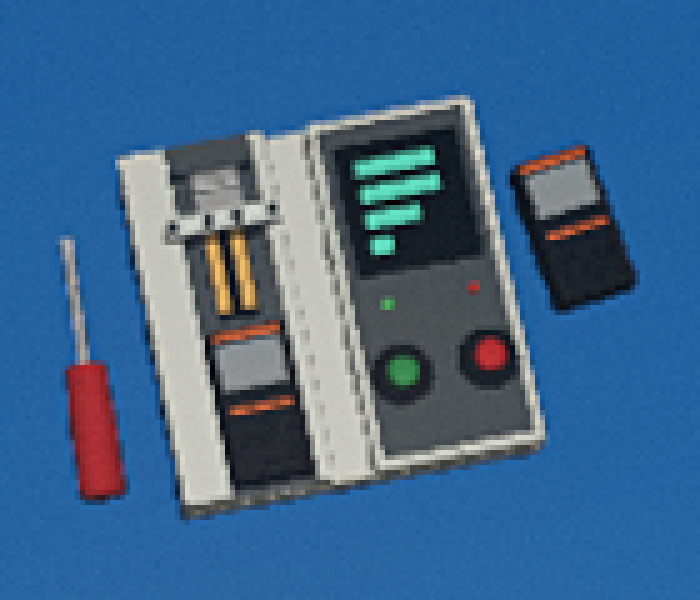

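View pics/scenec.png

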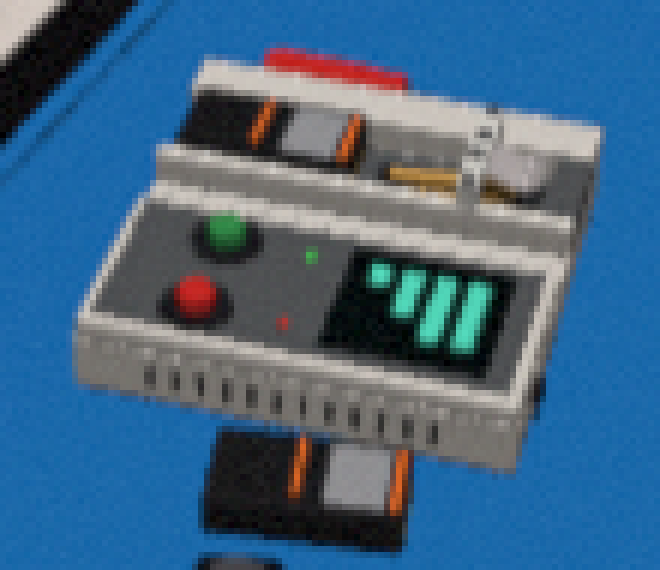

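The crop confirms the bay pack: it is dark, with its ridge at crop (262,405) and a nose stripe at (245,333). The brass blades, the bar and the leaf are ahead of it. The spare lies outside on the right. Now I'll measure the positions.

```bash
cat > m.py <<'E'
from h import *
def blobs(img,x0,y0,x1,y1,mn=6):
    hsv=cv2.cvtColor(img,cv2.COLOR_RGB2HSV);out={}
    for k,(lo,hi) in dict(green=((50,120,60),(70,255,255)),red=((173,150,90),(180,255,255)),red2=((0,150,90),(5,255,255)),orange=((6,150,120),(14,255,255)),brass=((15,100,120),(24,255,255)),cyan=((75,100,120),(90,255,255))).items():
        m=cv2.inRange(hsv,lo,hi);mm=np.zeros_like(m);mm[y0:y1,x0:x1]=m[y0:y1,x0:x1]
        n,l,st,ce=cv2.connectedComponentsWithStats(mm)
        for i in range(1,n):
            if st[i,4]>=mn: print(k,st[i].tolist(),np.round(ce[i],1).tolist())
E
python3 - <<'E'
from m import *
for n,b in(("top",(290,110,430,230)),("scene",(285,180,395,275))):
    print(n);blobs(cv2.imread(f'pics/{n}0.png')[:,:,::-1].copy(),*b)
E
```

```text
top
green [368, 181, 6, 6, 28] [370.4, 183.8]
red [385, 177, 6, 7, 27] [387.4, 180.2]
red [303, 183, 12, 27, 201] [308.4, 196.1]
red2 [386, 180, 4, 3, 6] [387.8, 181.2]
orange [394, 140, 13, 5, 21] [399.6, 141.8]
orange [399, 153, 12, 5, 18] [404.7, 155.3]
orange [333, 175, 13, 4, 22] [338.7, 176.1]
orange [336, 189, 13, 4, 20] [341.8, 190.8]
brass [336, 157, 5, 15, 43] [338.2, 164.0]
brass [331, 158, 5, 15, 43] [333.2, 165.0]
cyan [361, 140, 16, 5, 53] [368.5, 142.0]
cyan [362, 145, 16, 6, 53] [369.4, 147.2]
cyan [363, 151, 11, 5, 37] [367.9, 152.8]
cyan [364, 157, 5, 4, 17] [365.9, 158.6]
scene
green [320, 216, 6, 5, 28] [322.4, 218.1]
red2 [330, 189, 22, 6, 43] [340.0, 191.5]
red2 [314, 226, 7, 6, 33] [317.1, 228.6]
orange [327, 197, 4, 7, 10] [328.2, 199.7]
orange [341, 200, 4, 7, 13] [342.5, 203.1]
orange [333, 253, 3, 9, 12] [334.3, 257.2]
orange [350, 255, 3, 11, 20] [351.0, 259.8]
brass [350, 208, 11, 4, 30] [355.5, 209.1]
cyan [347, 224, 3, 4, 11] [347.9, 225.4]
cyan [350, 225, 6, 8, 29] [352.7, 228.2]
cyan [355, 226, 6, 11, 41] [357.5, 231.1]
cyan [360, 227, 7, 12, 44] [363.0, 232.2]
```

Run:
```python
from h import *
t,s=cal('top'),cal('scene')
for k,a,b,z in(("green",(370.4,183.8),(322.4,218.1),.050),("red",(387.4,180.2),(317.1,228.6),.050),("ridge",(341.8,190.8),(328.2,199.7),.053),("nose",(338.7,176.1),(342.5,203.1),.05)):
    p,e=tri(ray(t,*a),ray(s,*b));print(k,p.round(4),round(e,4),plane(t,*a,z).round(4))
g,r=plane(t,370.4,183.8,.050),plane(t,387.4,180.2,.050)
d=(g-r)[:2];print('dist',np.linalg.norm(d)); y=d/np.linalg.norm(d);yaw=np.arctan2(-y[0],y[1]);print('yaw',np.degrees(yaw))
c=cal('wrist');R=c['R'];o=-R.T@c['t'];print('wristcam',o.round(3),'axis',R[2].round(3))
from scipy.spatial.transform import Rotation as Ro
T=Ro.from_rotvec(robot.get_state()['tcp_rot']).as_matrix();print(T.round(3))
```

```text
green [ 0.5181 -0.111   0.0524] 0.0006 [ 0.5184 -0.1113  0.05  ]
red [ 0.5264 -0.1574  0.0533] 0.0007 [ 0.5275 -0.1576  0.05  ]
ridge [ 0.4986 -0.0335  0.0573] 0.0007 [ 0.4999 -0.0334  0.053 ]
nose [ 0.5402 -0.026   0.0542] 0.0006 [ 0.5415 -0.0259  0.05  ]
dist 0.047183331908878974
yaw 11.129862944095073
wristcam [0.088 0.523 0.374] axis [ 0.269 -0.083 -0.96 ]
[[-0.955  0.295 -0.   ]
 [ 0.295  0.955 -0.001]
 [ 0.    -0.001 -1.   ]]
```

Heights agree to about 3 mm (the mat adds a little). The bay yaw is about 11°. I'll close the fingers and move above the bay's entry to look with the wrist camera.

>>> send_rows(deltas=[[0.02,-0.034,0,1.75,0],[0.02,-0.034,0,1.75,0],[0.02,-0.034,0,1.75,0],[0.02,-0.034,0,1.75,0],[0.02,-0.034,0,1.75,0],[0.02,-0.034,0,1.75,0],[0.02,-0.034,0,1.75,0],[0.02,-0.034,0,1.75,0]])

```text
time: 1.15
tool_pos: [0.3154, 0.2284, 0.2312]
tcp_rot: [0.085, 3.14, -0.0]
wrist_force: [0.3, 0.8, 0.3]
width: 0.003
```

>>> send_rows(deltas=[[0.02,-0.034,0,1.75,0],[0.02,-0.034,0,1.75,0],[0.02,-0.034,0,1.75,0],[0.02,-0.034,0,1.75,0],[0.02,-0.034,0,1.75,0],[0.02,-0.034,0,1.75,0],[0.02,-0.034,0,1.75,0],[0.02,-0.034,0,1.75,0]])

```text
time: 2.15
tool_pos: [0.4755, -0.0437, 0.2311]
tcp_rot: [0.297, -3.127, -0.0]
wrist_force: [0.3, 0.3, -0.3]
width: -0.003
```

>>> send_rows(deltas=[[0,0,0,0,0],[0,0,0,0,0]])

```text
time: 2.4
tool_pos: [0.4746, -0.0421, 0.2311]
tcp_rot: [0.295, -3.127, -0.001]
wrist_force: [0.4, 1.0, 0.7]
width: -0.003
```

Run:
```python
from m import *
c=cal('wrist');s=robot.get_state();print(s['tool_pos'],s['tcp_rot'],s['joint_pos'],s['wrist_force'],s['width'],s['time'])
i=robot.get_image('wrist');cv2.imwrite('pics/w1.png',i[:,:,::-1]);np.savez('w1',R=c['R'],t=c['t'])
blobs(i,0,0,640,400,15)
```

```text
[ 0.47463073 -0.0421259   0.23107124] [ 2.95398949e-01 -3.12696691e+00 -6.69641474e-04] [-2.59864215e-01  1.80645036e-01 -1.60105409e-01  1.23085382e+00
  1.55960117e-04 -4.48241639e-01] [0.43135575 0.96013227 0.72406134] -0.0025069186926911296 2.4
green [246, 197, 17, 17, 233] [254.0, 204.7]
green [255, 234, 5, 5, 21] [257.0, 236.0]
red [389, 202, 2, 23, 23] [389.6, 213.0]
red [631, 293, 9, 22, 75] [636.5, 304.5]
red [605, 336, 18, 24, 108] [613.2, 346.5]
red [613, 344, 20, 21, 124] [622.5, 355.2]
red [622, 354, 18, 32, 206] [632.4, 370.3]
red2 [389, 175, 23, 60, 973] [399.7, 203.0]
red2 [205, 196, 17, 17, 212] [213.3, 204.2]
red2 [630, 299, 10, 15, 38] [634.8, 306.3]
red2 [608, 335, 15, 23, 86] [614.2, 345.6]
red2 [604, 346, 8, 9, 20] [607.2, 350.5]
red2 [615, 346, 17, 22, 90] [623.0, 356.6]
red2 [633, 354, 7, 9, 27] [636.0, 358.1]
red2 [626, 365, 14, 13, 71] [633.1, 370.2]
orange [573, 53, 9, 15, 28] [576.7, 60.0]
orange [586, 74, 8, 15, 19] [589.9, 80.8]
orange [311, 201, 31, 4, 96] [325.7, 202.6]
orange [310, 236, 33, 5, 112] [326.8, 237.3]
orange [167, 244, 23, 5, 85] [178.3, 245.8]
orange [176, 271, 23, 4, 60] [187.8, 272.3]
brass [0, 298, 26, 53, 546] [8.2, 328.5]
cyan [250, 257, 12, 9, 86] [255.4, 260.6]
cyan [237, 267, 26, 9, 190] [249.5, 271.2]
cyan [228, 277, 19, 8, 98] [234.8, 280.0]
```

View pics/w1.png

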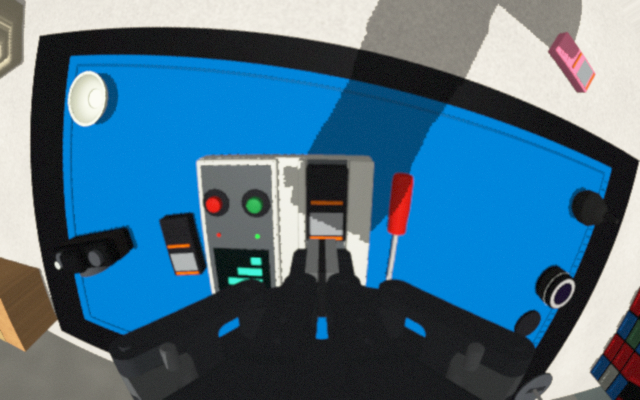

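The wrist view shows the bay pack with its ridge at (326,203) and nose stripe at (327,237). The green key is at (254,205), red at (213,204), and the shut fingertips are near (322,265). Next I'll turn these into positions.

Run:
```python
from h import *
c=cal('wrist');d=np.load('w1.npz');c['R'],c['t']=d['R'],d['t']
t,s=cal('top'),cal('scene')
P=dict(green=((254,204.7),(370.4,183.8),(322.4,218.1)),red=((213.3,204.2),(387.4,180.2),(317.1,228.6)),ridge=((325.7,202.6),(341.8,190.8),(328.2,199.7)),nose=((326.8,237.3),(338.7,176.1),(342.5,203.1)))
for k,(w,a,b) in P.items():
    for z in(.05,.053,.056): print(k,z,plane(c,*w,z,True).round(4),end=' ')
    p,e=tri(ray(c,*w,True),ray(s,*b));print('tri ws',p.round(4),round(e,4), 'wt',tri(ray(c,*w,True),ray(t,*a))[0].round(4))
for z in(.049,.052,.055):
    g,r=[plane(c,*P[k][0],z,True) for k in('green','red')];v=(g-r)[:2];print(z,np.linalg.norm(v),np.degrees(np.arctan2(-v[0],v[1])))
i=cv2.imread('pics/w1.png');cv2.imwrite('pics/w1c.png',cv2.resize(i[140:300,190:390],None,fx=4,fy=3.7,interpolation=cv2.INTER_CUBIC))
```

```text
green 0.05 [ 0.519  -0.1101  0.05  ] green 0.053 [ 0.518  -0.1096  0.053 ] green 0.056 [ 0.5169 -0.1091  0.056 ] tri ws [ 0.5182 -0.11    0.0518] 0.0005 wt [ 0.5191 -0.1109  0.0488]
red 0.05 [ 0.5276 -0.1577  0.05  ] red 0.053 [ 0.5265 -0.1568  0.053 ] red 0.056 [ 0.5254 -0.1558  0.056 ] tri ws [ 0.5262 -0.157   0.053 ] 0.0007 wt [ 0.5273 -0.1575  0.0507]
ridge 0.05 [ 0.5017 -0.0323  0.05  ] ridge 0.053 [ 0.5008 -0.0325  0.053 ] ridge 0.056 [ 0.4999 -0.0328  0.056 ] tri ws [ 0.4989 -0.0333  0.0574] 0.0014 wt [ 0.4977 -0.0333  0.0632]
nose 0.05 [ 0.5419 -0.0232  0.05  ] nose 0.053 [ 0.5406 -0.0235  0.053 ] nose 0.056 [ 0.5394 -0.0238  0.056 ] tri ws [ 0.5398 -0.0241  0.0531] 0.0017 wt [ 0.5387 -0.025   0.059 ]
0.049 0.048524076681583914 10.259408431985475
0.052 0.04807572481276387 10.259408431985479
0.055 0.047627372943943806 10.259408431985486
```

View pics/w1c.png

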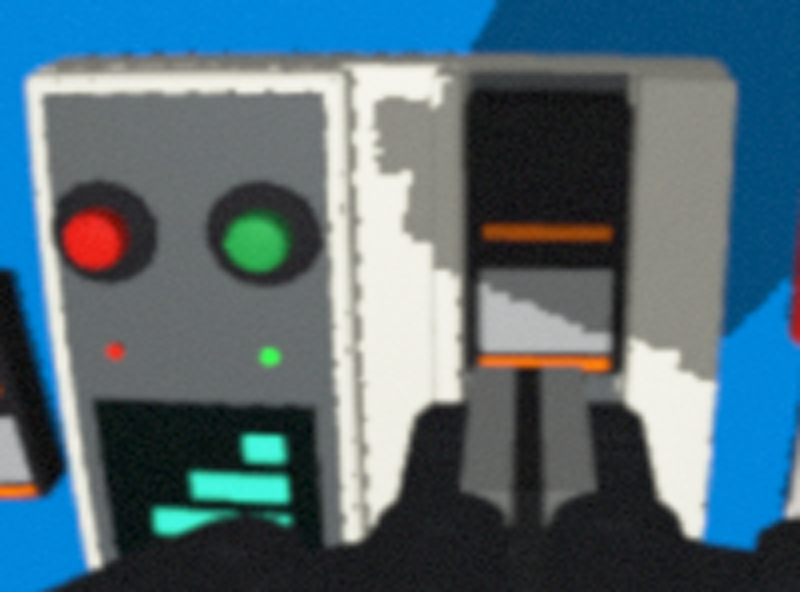

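Green key: (0.518, -0.110), z about 0.053, and the key spacing measures 48 mm as given. Bay yaw is about 10.3°. The bay line puts the pack's ridge at analyser x ≈ -53.5, so the nose is about 9 mm short of the blades, which fits the description. Next I'll come down to just above the pack, behind the ridge, with the TCP at analyser x ≈ -70.

>>> send_rows(deltas=[[0.003,0.003,-0.03,0,0],[0.003,0.003,-0.04,0,0],[0.003,0.002,-0.04,0,0],[0,0,-0.035,0,0],[0,0,-0.018,0,0],[0,0,0,0,0]])

```text
time: 3.2
tool_pos: [0.483, -0.0334, 0.0677]
tcp_rot: [0.298, -3.126, -0.001]
wrist_force: [0.3, -0.1, 0.5]
width: 0.002
```

Run:
```python
from m import *
c=cal('wrist');s=robot.get_state();print(s['tool_pos'],s['wrist_force'],s['time'])
i=robot.get_image('wrist');cv2.imwrite('pics/w2.png',i[:,:,::-1])
print(proj(c,s['tool_pos'],True))
S=robot.get_image('scene');cv2.imwrite('pics/s2.png',cv2.resize(S[150:280,260:420,::-1],None,fx=5,fy=4.6,interpolation=cv2.INTER_CUBIC))
```

```text
[ 0.48298337 -0.03344978  0.06770185] [ 0.26209238 -0.09808267  0.52832152] 3.2
(np.float64(321.79253241441586), np.float64(252.9005405850272))
```

View pics/w2.png

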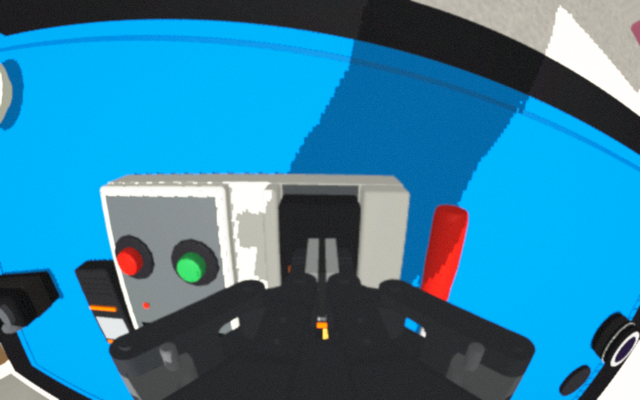

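View pics/s2.png

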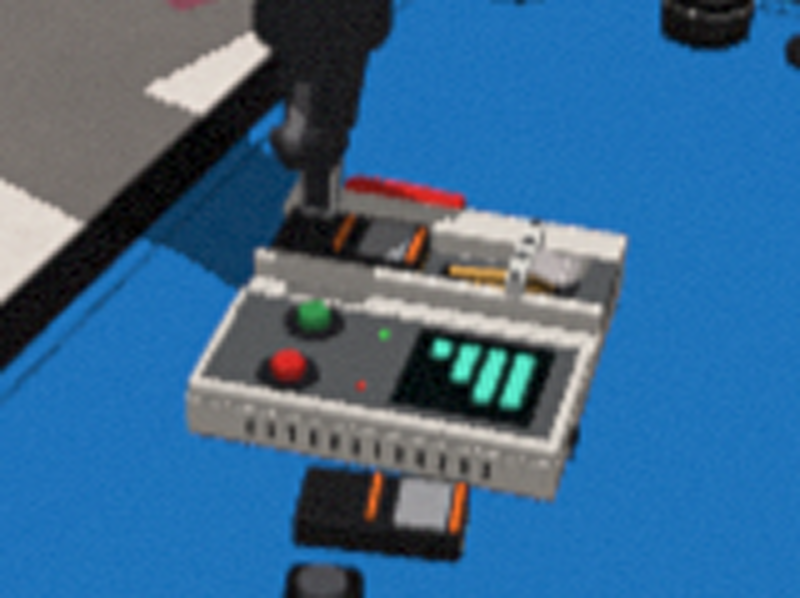

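The shut fingers hover over the dark rear part of the pack, behind the ridge and centred in the channel (319 against 321 px). Next I'll descend in small steps until the force shows.

>>> send_rows(deltas=[[0,0,-0.01,0,0],[0,0,-0.003,0,0],[0,0,0,0,0]])

```text
time: 3.68
tool_pos: [0.4839, -0.0344, 0.0552]
tcp_rot: [0.296, -3.127, -0.0]
wrist_force: [0.4, -0.8, -0.9]
width: -0.004
```

>>> send_rows(deltas=[[0,0,-0.002,0,0],[0,0,0,0,0]])

```text
time: 3.92
tool_pos: [0.4843, -0.0345, 0.054]
tcp_rot: [-0.296, 3.127, -0.001]
wrist_force: [-4.0, 1.3, 14.0]
width: -0.001
```

>>> send_rows(deltas=[[0.002,0.0004,-0.001,0,0],[0.002,0.0004,0,0,0],[0,0,0,0,0]])

```text
time: 4.3
tool_pos: [0.4887, -0.0341, 0.0539]
tcp_rot: [-0.296, 3.126, -0.002]
wrist_force: [-7.7, -1.0, 30.4]
width: 0.002
```

The press is 30 N at about 16 N/mm of stiffness. Now I'll slide forward along the bay while watching the force.

>>> send_rows(deltas=[[0.002,0.0004,0,0,0],[0.002,0.0004,0,0,0],[0.002,0.0003,0,0,0],[0.002,0.0004,0,0,0],[0.002,0.0004,0,0,0],[0.002,0.0003,0,0,0],[0,0,0,0,0]])

```text
time: 5.18
tool_pos: [0.5005, -0.0319, 0.054]
tcp_rot: [-0.296, 3.126, -0.003]
wrist_force: [-9.0, -1.5, 32.4]
width: 0.003
```

Run:
```python
from m import *
s=robot.get_state();print(s['tool_pos'],s['wrist_force'],s['wrist_torque'])
S=robot.get_image('scene');blobs(S,285,180,395,245);cv2.imwrite('pics/s3.png',cv2.resize(S[150:280,260:420,::-1],None,fx=5,fy=4.6,interpolation=cv2.INTER_CUBIC))
```

```text
[ 0.50052059 -0.03191762  0.05398383] [-8.99201064 -1.489938   32.44471074] [-0.35165287  1.90804129 -0.00327477]
green [319, 216, 7, 6, 31] [322.1, 218.4]
red [336, 190, 6, 2, 6] [338.5, 190.2]
red2 [334, 190, 18, 5, 33] [342.6, 192.2]
red2 [314, 226, 7, 7, 33] [317.2, 228.8]
orange [347, 201, 3, 7, 12] [348.1, 204.0]
brass [350, 208, 11, 4, 30] [355.4, 209.2]
cyan [347, 224, 3, 4, 11] [347.9, 225.4]
cyan [350, 225, 6, 8, 30] [352.7, 228.3]
cyan [355, 226, 6, 11, 41] [357.5, 231.1]
cyan [360, 227, 7, 12, 45] [363.0, 232.4]
```

View pics/s3.png

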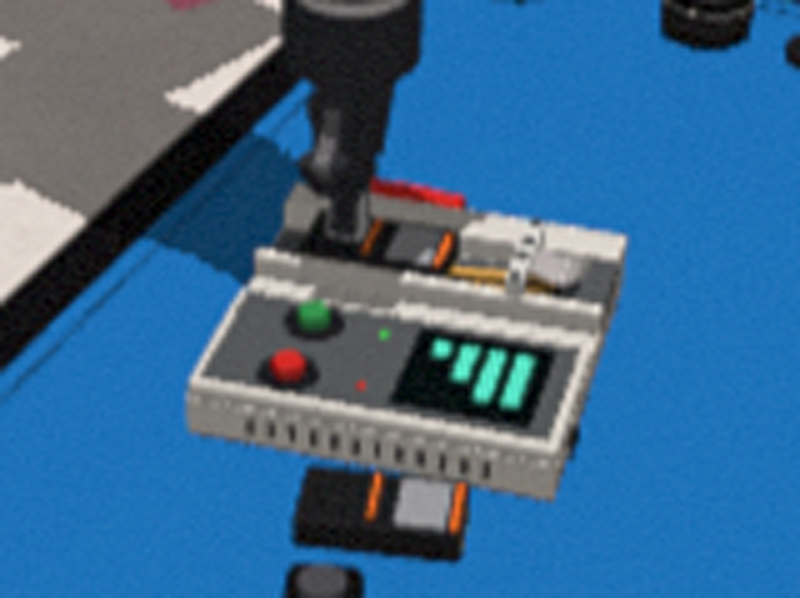

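The pack is riding along: its nose stripe went from u = 342.5 to 348.1, about 16 mm. The press is 32 N and the nose is now over the blade hinge. I'll continue.

>>> send_rows(deltas=[[0.0025,0.0004,0,0,0],[0.0025,0.0005,0,0,0],[0.0025,0.0004,0,0,0],[0.0025,0.0005,0,0,0],[0.0025,0.0004,0,0,0],[0.0025,0.0005,0,0,0],[0,0,0,0,0]])

```text
time: 6.1
tool_pos: [0.5159, -0.0292, 0.0539]
tcp_rot: [-0.296, 3.125, -0.002]
wrist_force: [-6.1, -2.4, 27.5]
width: -0.003
```

>>> send_rows(deltas=[[0.0025,0.0004,0,0,0],[0.0025,0.0005,0,0,0],[0.0025,0.0004,0,0,0],[0.0025,0.0005,0,0,0],[0,0,0,0,0]])

```text
time: 6.72
tool_pos: [0.5259, -0.0273, 0.0539]
tcp_rot: [-0.296, 3.125, -0.002]
wrist_force: [-5.4, -1.1, 26.2]
width: 0.001
```

Run:
```python
from m import *
s=robot.get_state();print(s['tool_pos'],s['wrist_force'],s['wrist_torque'])
S=robot.get_image('scene');blobs(S,285,180,395,245);cv2.imwrite('pics/s4.png',cv2.resize(S[150:280,260:420,::-1],None,fx=5,fy=4.6,interpolation=cv2.INTER_CUBIC))
```

```text
[ 0.52585705 -0.02734618  0.05391417] [-5.35541566 -1.08650676 26.16159982] [-0.19959642  1.26240486 -0.03571035]
green [320, 216, 6, 6, 31] [322.3, 218.4]
red [343, 191, 6, 2, 6] [345.5, 191.5]
red2 [343, 192, 9, 3, 14] [346.8, 193.0]
red2 [314, 226, 7, 6, 33] [317.1, 228.7]
orange [356, 202, 3, 8, 13] [357.0, 205.7]
cyan [347, 224, 3, 4, 11] [347.9, 225.4]
cyan [350, 225, 6, 8, 30] [352.7, 228.3]
cyan [355, 226, 6, 11, 41] [357.5, 231.1]
cyan [360, 227, 7, 12, 45] [363.0, 232.4]
```

View pics/s4.png

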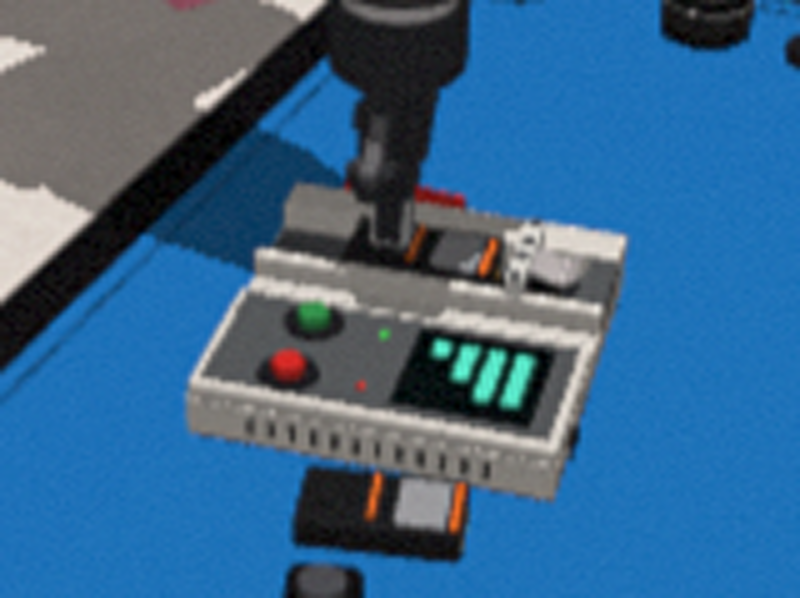

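The nose stripe is at crop (488,257), just before the bar, and the pack looks flat. The press fell to 26 N, so I'll add a little and go under the bar.

>>> send_rows(deltas=[[0,0,-0.0006,0,0],[0.0025,0.0004,0,0,0],[0.0025,0.0005,0,0,0],[0.0025,0.0004,0,0,0],[0.0025,0.0005,0,0,0],[0,0,0,0,0]])

```text
time: 7.52
tool_pos: [0.536, -0.0257, 0.0539]
tcp_rot: [-0.296, 3.125, -0.003]
wrist_force: [-8.3, -1.3, 34.7]
width: 0.005
```

>>> send_rows(deltas=[[0.0025,0.0004,0,0,0],[0.0025,0.0005,0,0,0],[0.0025,0.0004,0,0,0],[0.0025,0.0005,0,0,0],[0,0,0,0,0]])

```text
time: 8.15
tool_pos: [0.546, -0.0238, 0.0539]
tcp_rot: [-0.296, 3.125, -0.003]
wrist_force: [-8.2, -1.1, 34.1]
width: -0.0
```

Run:
```python
from m import *
s=robot.get_state();print(s['tool_pos'],s['wrist_force'],s['wrist_torque'])
S=robot.get_image('scene');cv2.imwrite('pics/s5.png',cv2.resize(S[150:280,260:420,::-1],None,fx=5,fy=4.6,interpolation=cv2.INTER_CUBIC))
S=robot.get_image('top');cv2.imwrite('pics/t5.png',cv2.resize(S[110:230,290:430,::-1],None,fx=5,fy=5,interpolation=cv2.INTER_CUBIC))
```

```text
[ 0.54604262 -0.02384496  0.05389052] [-8.21367552 -1.06350357 34.14436139] [-0.3223851   1.72217047  0.03498495]
```

View pics/s5.png

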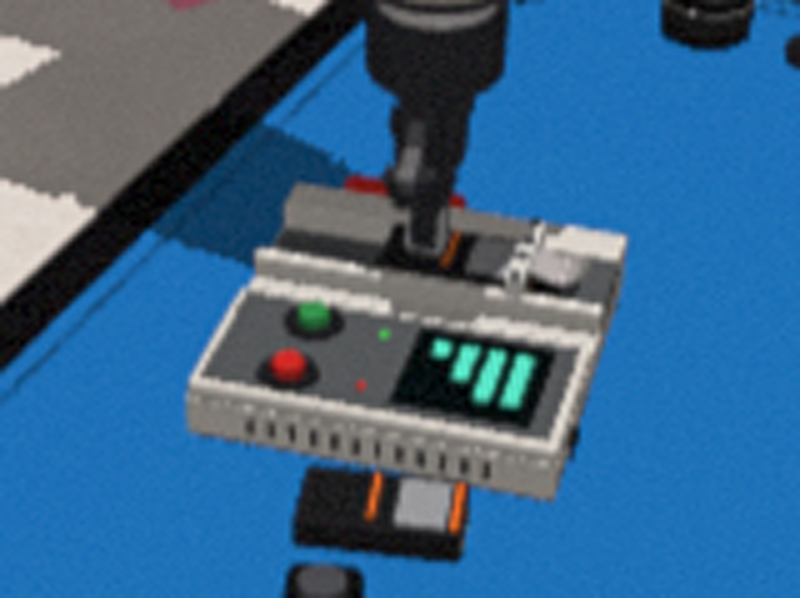

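View pics/t5.png

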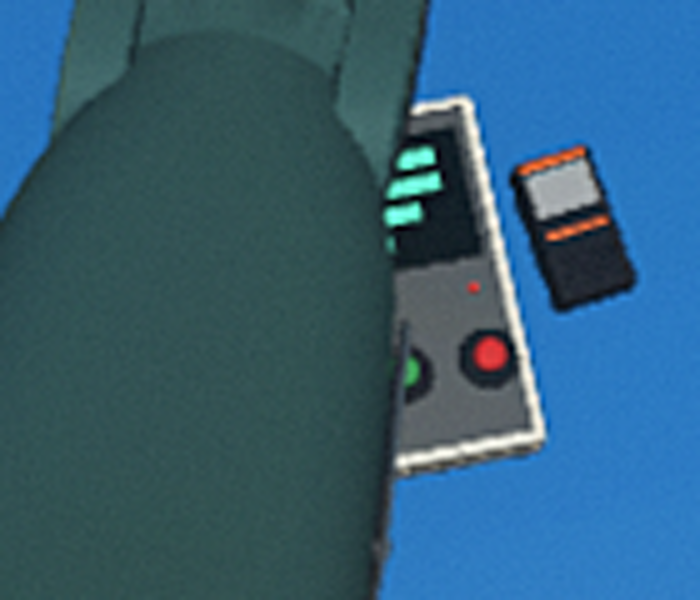

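The nose stripe has gone under the bar and the pack is still flat, with the force steady at 34 N. About 30 mm remain.

>>> send_rows(deltas=[[0.0025,0.0004,0,0,0],[0.0025,0.0005,0,0,0],[0.0025,0.0004,0,0,0],[0.0025,0.0005,0,0,0],[0,0,0,0,0]])

```text
time: 8.88
tool_pos: [0.5553, -0.0221, 0.0539]
tcp_rot: [-0.296, 3.126, -0.003]
wrist_force: [-13.0, -2.9, 37.1]
width: -0.004
```

>>> send_rows(deltas=[[0.0025,0.0004,0,0,0],[0.0025,0.0005,0,0,0],[0.0025,0.0004,0,0,0],[0.0025,0.0005,0,0,0],[0,0,0,0,0]])

```text
time: 9.5
tool_pos: [0.5648, -0.0203, 0.0539]
tcp_rot: [-0.296, 3.127, -0.003]
wrist_force: [-16.1, -2.7, 39.3]
width: -0.002
```

Run:
```python
from m import *
s=robot.get_state();print(s['tool_pos'],s['wrist_force'],s['wrist_torque'])
S=robot.get_image('scene');blobs(S,285,180,395,245,4);cv2.imwrite('pics/s6.png',cv2.resize(S[150:280,260:420,::-1],None,fx=5,fy=4.6,interpolation=cv2.INTER_CUBIC))
```

```text
[ 0.56477445 -0.02032751  0.05389388] [-16.06322609  -2.69711175  39.26553451] [-0.52921567  3.15035277 -0.00637907]
green [319, 216, 7, 6, 31] [322.3, 218.3]
red [337, 190, 4, 2, 5] [338.8, 190.2]
red2 [330, 189, 14, 5, 28] [335.9, 190.9]
red2 [314, 226, 7, 6, 33] [317.1, 228.7]
cyan [347, 224, 3, 4, 11] [347.9, 225.4]
cyan [350, 225, 6, 8, 30] [352.7, 228.3]
cyan [355, 226, 6, 11, 41] [357.5, 231.1]
cyan [360, 227, 7, 12, 45] [363.0, 232.4]
```

View pics/s6.png

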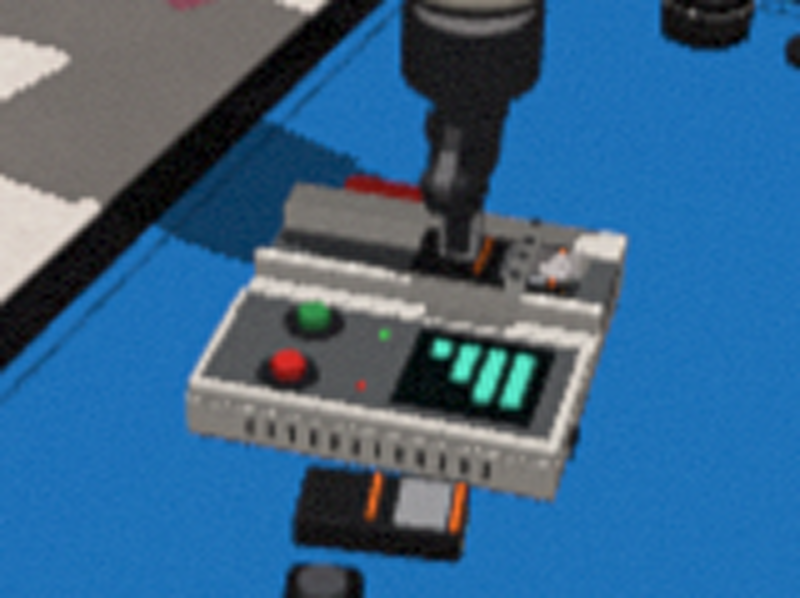

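The nose has come out past the bar and lifts the leaf (orange at crop (556,265)). About 12 mm remain.

>>> send_rows(deltas=[[0.002,0.0004,0,0,0],[0.002,0.0003,0,0,0],[0.002,0.0004,0,0,0],[0.002,0.0003,0,0,0],[0,0,0,0,0]])

```text
time: 10.18
tool_pos: [0.5731, -0.0189, 0.0539]
tcp_rot: [-0.296, 3.126, -0.003]
wrist_force: [-12.7, -3.3, 35.8]
width: -0.003
```

>>> send_rows(deltas=[[0.001,0.0002,0,0,0],[0.001,0.0002,0,0,0],[0,0,0,0,0]])

```text
time: 10.55
tool_pos: [0.5749, -0.0185, 0.0539]
tcp_rot: [-0.296, 3.127, -0.003]
wrist_force: [-14.8, -2.2, 36.1]
width: 0.003
```

>>> send_rows(deltas=[[0.001,0.0002,0,0,0],[0.001,0.0002,0,0,0],[0,0,0,0,0]])

```text
time: 10.92
tool_pos: [0.5767, -0.0181, 0.0539]
tcp_rot: [-0.296, 3.127, -0.003]
wrist_force: [-14.5, -3.2, 37.2]
width: -0.003
```

>>> send_rows(deltas=[[0.001,0.0002,0,0,0],[0,0,0,0,0]])

```text
time: 11.18
tool_pos: [0.5768, -0.0181, 0.0538]
tcp_rot: [0.295, -3.127, 0.004]
wrist_force: [-22.0, -5.7, 42.5]
width: 0.0
```

Run:
```python
from m import *
s=robot.get_state();print(s['tool_pos'],s['wrist_force'],s['wrist_torque'])
S=robot.get_image('scene');blobs(S,285,180,395,245,4);cv2.imwrite('pics/s7.png',cv2.resize(S[180:250,320:400,::-1],None,fx=9,fy=8,interpolation=cv2.INTER_CUBIC))
```

```text
[ 0.57676408 -0.01812732  0.05384018] [-22.0238551   -5.66006873  42.45470361] [-1.00957276e+00  4.37535319e+00  4.28800477e-03]
green [320, 216, 6, 6, 29] [322.3, 218.2]
red [342, 191, 6, 2, 6] [344.5, 191.3]
red2 [330, 189, 19, 5, 38] [337.7, 191.1]
red2 [314, 226, 7, 6, 32] [317.2, 228.7]
orange [374, 209, 2, 4, 4] [374.5, 210.5]
cyan [347, 224, 3, 4, 11] [347.9, 225.4]
cyan [350, 225, 6, 8, 30] [352.7, 228.3]
cyan [355, 226, 6, 11, 41] [357.5, 231.1]
cyan [360, 227, 7, 12, 45] [363.0, 232.4]
```

View pics/s7.png

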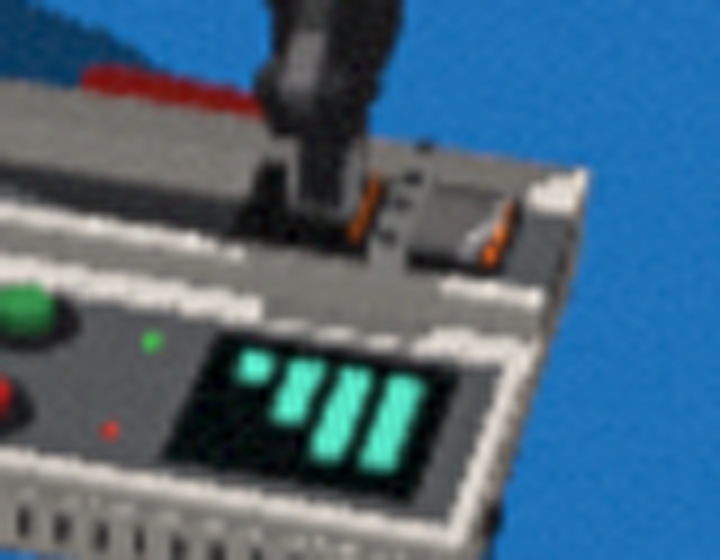

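The advance stopped sharply at analyser x ≈ +24, where +25 was predicted, and Fx is rising. One more nudge will confirm it is the stop.

>>> send_rows(deltas=[[0.001,0.0002,0.0005,0,0],[0,0,0,0,0]])

```text
time: 11.48
tool_pos: [0.578, -0.0178, 0.0539]
tcp_rot: [0.295, -3.127, 0.003]
wrist_force: [-17.3, -5.2, 33.7]
width: -0.0
```

It moved on by 1.2 mm, so I'll keep pushing.

>>> send_rows(deltas=[[0.001,0.0002,0,0,0],[0,0,0,0,0]])

```text
time: 11.72
tool_pos: [0.5782, -0.0178, 0.0539]
tcp_rot: [0.295, -3.125, 0.004]
wrist_force: [-22.1, -5.6, 37.8]
width: -0.003
```

>>> send_rows(deltas=[[0.001,0.0002,0,0,0],[0,0,0,0,0]])

```text
time: 11.98
tool_pos: [0.5782, -0.0178, 0.0539]
tcp_rot: [0.295, -3.124, 0.004]
wrist_force: [-27.6, -7.7, 42.7]
width: -0.004
```

>>> send_rows(deltas=[[0.001,0.0002,0.0004,0,0],[0.001,0.0002,0.0004,0,0],[0,0,0,0,0]])

```text
time: 12.35
tool_pos: [0.5786, -0.0176, 0.0539]
tcp_rot: [0.294, -3.12, 0.004]
wrist_force: [-32.9, -10.7, 39.7]
width: -0.002
```

Run:
```python
from m import *
s=robot.get_state();print(s['tool_pos'],s['wrist_force'])
S=robot.get_image('scene');blobs(S,355,195,395,220,3);cv2.imwrite('pics/s8.png',cv2.resize(S[180:250,320:400,::-1],None,fx=9,fy=8,interpolation=cv2.INTER_CUBIC))
```

```text
[ 0.57864085 -0.01757397  0.05391869] [-32.85131919 -10.71577927  39.68126194]
orange [374, 209, 2, 4, 4] [374.5, 210.5]
```

View pics/s8.png

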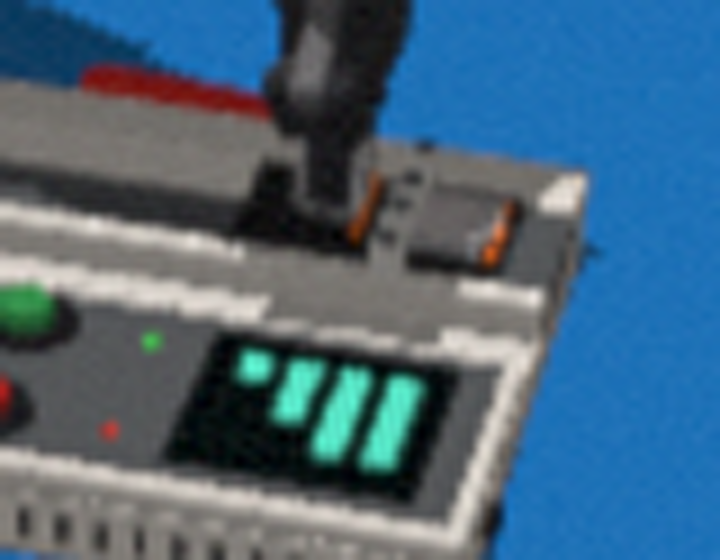

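The stripe hasn't moved between the two pictures, and 33 N forward does not shift the pack, so it is against the stop. I'll ease most of the forward load, then lift straight off.

>>> send_rows(deltas=[[-0.0015,-0.0003,0,0,0],[-0.0015,-0.0003,0,0,0],[-0.001,-0.0002,0,0,0],[0,0,0,0,0]])

```text
time: 12.9
tool_pos: [0.5783, -0.0177, 0.054]
tcp_rot: [0.295, -3.127, 0.002]
wrist_force: [-10.2, -3.4, 19.8]
width: 0.001
```

>>> send_rows(deltas=[[0,0,0.001,0,0],[0,0,0.002,0,0],[0,0,0.005,0,0],[0,0,0.02,0,0],[-0.01,-0.002,0.03,0,0],[-0.02,-0.02,0.04,0,0],[-0.02,-0.03,0.02,0,0],[0,0,0,0,0]])

```text
time: 13.9
tool_pos: [0.5291, -0.0706, 0.1729]
tcp_rot: [-0.293, 3.125, -0.002]
wrist_force: [0.0, 0.8, -0.1]
width: -0.001
```

Run:
```python
from m import *
c=cal('wrist');s=robot.get_state();print(s['tool_pos'],s['wrist_force'],s['time'])
w=robot.get_image('wrist');cv2.imwrite('pics/w9.png',w[:,:,::-1]);blobs(w,100,100,450,330,8);np.savez('w9',R=c['R'],t=c['t'])
S=robot.get_image('scene');blobs(S,320,180,395,225,3);cv2.imwrite('pics/s9.png',cv2.resize(S[180:250,320:400,::-1],None,fx=9,fy=8,interpolation=cv2.INTER_CUBIC))
```

```text
[ 0.52912816 -0.07055049  0.17288086] [ 0.03395693  0.78733909 -0.08373557] 13.9
green [270, 161, 21, 22, 365] [280.0, 171.7]
green [279, 210, 6, 6, 31] [281.7, 212.7]
red [443, 143, 2, 8, 8] [443.4, 146.5]
red [442, 154, 1, 8, 8] [442.0, 157.5]
red [440, 163, 2, 14, 14] [440.5, 169.5]
red [437, 178, 6, 33, 35] [438.3, 194.9]
red2 [438, 141, 12, 71, 624] [444.8, 180.2]
red2 [217, 162, 21, 21, 335] [227.2, 171.5]
red2 [230, 210, 5, 5, 21] [232.1, 211.8]
orange [167, 226, 28, 6, 103] [180.6, 228.4]
orange [177, 260, 29, 5, 85] [190.6, 261.9]
orange [353, 263, 31, 5, 113] [366.8, 264.5]
brass [176, 228, 8, 2, 11] [179.3, 228.3]
brass [181, 262, 18, 2, 19] [189.1, 262.1]
cyan [272, 240, 14, 11, 129] [278.6, 245.0]
cyan [255, 254, 32, 10, 299] [270.5, 258.5]
cyan [243, 266, 44, 11, 404] [264.4, 271.3]
cyan [261, 280, 23, 9, 149] [271.6, 283.3]
green [320, 216, 6, 6, 31] [322.4, 218.3]
red [329, 189, 3, 2, 3] [330.0, 189.3]
red [337, 190, 5, 1, 5] [339.0, 190.0]
red [343, 191, 3, 1, 3] [344.0, 191.0]
red [347, 192, 3, 1, 3] [348.0, 192.0]
red2 [330, 189, 22, 6, 45] [340.3, 191.7]
orange [359, 206, 2, 4, 5] [359.4, 207.4]
orange [374, 209, 2, 4, 4] [374.5, 210.5]
cyan [347, 224, 3, 1, 3] [348.0, 224.0]
```

View pics/s9.png

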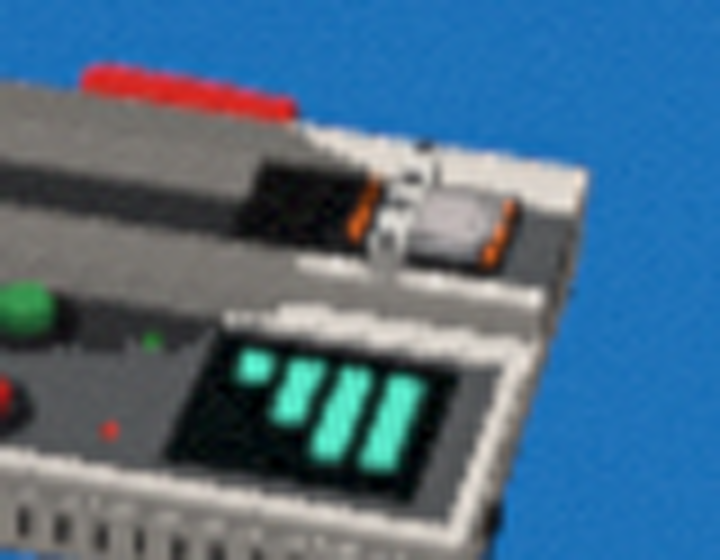

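View pics/w9.png

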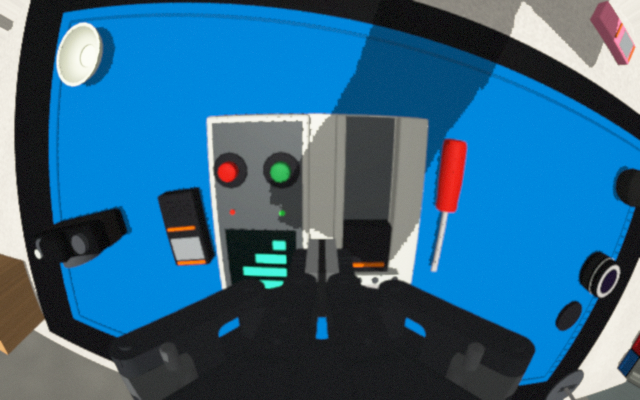

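The pack stayed put after release: stripe at scene (374.5,210.5), as before. I'll check the ridge position numerically and locate the green key again.

Run:
```python
from h import *
c=cal('wrist');d=np.load('w9.npz');c['R'],c['t']=d['R'],d['t'];s=cal('scene')
for z in(.054,.057): print('ridge',plane(c,366.8,264.5,z,True).round(4),plane(s,359.4,207.4,z).round(4))
g=plane(c,280,171.7,.054,True);r=plane(c,227.2,171.5,.054,True);print('g',g.round(4),'r',r.round(4),'tri',tri(ray(c,280,171.7,True),ray(s,322.4,218.3)))
v=(g-r)[:2];print(np.linalg.norm(v));yaw=np.arctan2(-v[0],v[1]);print(np.degrees(yaw))
ex=np.array([np.cos(yaw),np.sin(yaw)]);ey=np.array([-ex[1],ex[0]]);O=g[:2]+.05*ex+.03*ey;print('O',O)
for z in(.054,.057):
  for p in(plane(c,366.8,264.5,z,True),plane(s,359.4,207.4,z),plane(s,374.5,210.5,z-.003)):
    q=p[:2]-O;print(z,'ridge/stripe in analyser',(q@ex).round(4),(q@ey).round(4))
i=cv2.imread('pics/w9.png');cv2.imwrite('pics/w9c.png',cv2.resize(i[200:300,320:440],None,fx=6,fy=6,interpolation=cv2.INTER_CUBIC))
```

```text
ridge [ 0.592  -0.0147  0.054 ] [ 0.5905 -0.023   0.054 ]
ridge [ 0.5905 -0.0155  0.057 ] [ 0.5919 -0.0267  0.057 ]
g [ 0.5181 -0.1095  0.054 ] r [ 0.5262 -0.1565  0.054 ] tri (array([ 0.51836569, -0.10997961,  0.05118907]), np.float64(0.0007933849620524448))
0.0477383089403738
9.743272284279435
O [ 0.56228026 -0.07146617]
0.054 ridge/stripe in analyser 0.0389 0.0509
0.054 ridge/stripe in analyser 0.036 0.043
0.054 ridge/stripe in analyser 0.0787 0.0454
0.057 ridge/stripe in analyser 0.0373 0.0504
0.057 ridge/stripe in analyser 0.0367 0.0391
0.057 ridge/stripe in analyser 0.0793 0.0415
```

View pics/w9c.png

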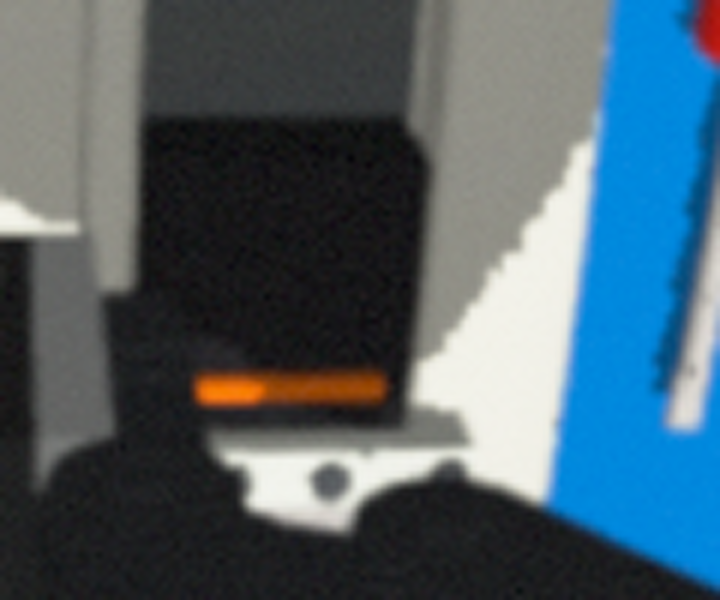

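The ridge is at analyser x ≈ 37 to 38.5 (37.5 when home), with a narrow gap to the bar, so the pack is home. Now the green key at (0.518, -0.110).

>>> send_rows(deltas=[[-0.011,-0.039,0,0,0],[0,0,-0.03,0,0],[0,0,-0.04,0,0],[0,0,-0.03,0,0],[0,0,-0.007,0,0],[0,0,0,0,0],[0,0,0,0,0]])

```text
time: 14.88
tool_pos: [0.5188, -0.1081, 0.065]
tcp_rot: [-0.297, 3.126, -0.001]
wrist_force: [0.3, -0.2, 0.3]
width: -0.003
```

Run:
```python
from m import *
s=robot.get_state();print(s['tool_pos'],s['wrist_force'],s['time'])
S=robot.get_image('scene');cv2.imwrite('pics/s10.png',cv2.resize(S[180:250,290:390,::-1],None,fx=8,fy=8,interpolation=cv2.INTER_CUBIC))
w=robot.get_image('wrist');cv2.imwrite('pics/w10.png',w[:,:,::-1])
```

```text
[ 0.51878112 -0.10813968  0.06495662] [ 0.27040753 -0.21583936  0.29680586] 14.875
```

View pics/s10.png

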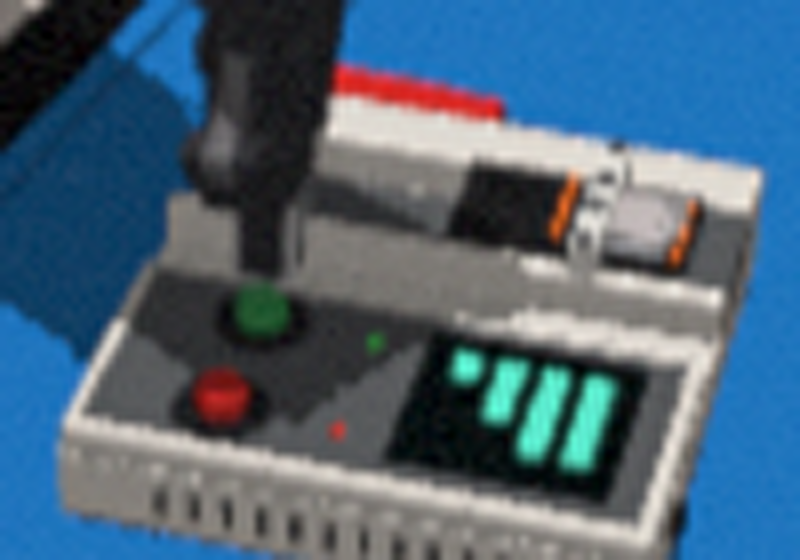

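View pics/w10.png

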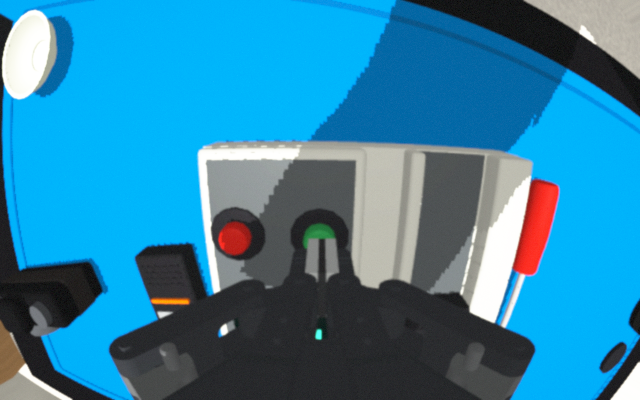

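The fingers are over the green key (wrist: fingers u 322, key u 319). I'll shift 1 mm to the right and press.

>>> send_rows(deltas=[[0,-0.001,-0.005,0,0],[0,0,-0.003,0,0],[0,0,0,0,0]])

```text
time: 15.35
tool_pos: [0.518, -0.1092, 0.0558]
tcp_rot: [0.296, -3.127, -0.0]
wrist_force: [-1.0, -0.3, 0.7]
width: -0.0
```

>>> send_rows(deltas=[[0,0,-0.002,0,0],[0,0,-0.001,0,0],[0,0,0,0,0]])

```text
time: 15.72
tool_pos: [0.518, -0.1092, 0.053]
tcp_rot: [0.296, -3.127, 0.0]
wrist_force: [-1.1, -0.9, 3.3]
width: 0.002
```

>>> send_rows(deltas=[[0,0,-0.002,0,0],[0,0,0,0,0]])

```text
time: 15.98
tool_pos: [0.5181, -0.1091, 0.051]
tcp_rot: [-0.296, 3.128, -0.0]
wrist_force: [-1.9, -1.0, 5.2]
width: -0.005
```

>>> send_rows(deltas=[[0,0,-0.001,0,0],[0,0,0,0,0]])

```text
time: 16.23
tool_pos: [0.5181, -0.1092, 0.0508]
tcp_rot: [-0.296, 3.127, -0.001]
wrist_force: [-5.5, 0.4, 17.2]
width: 0.003
```

Hard stop at z 0.0508, which is the 5 mm of travel, with the force jumping from 5 to 17 N. The key is fully down. Now I'll release, retreat and check.

>>> send_rows(deltas=[[0,0,0,0,0],[0,0,0.003,0,0],[0,0,0.006,0,0],[0,0,0.03,0,0],[0,0,0.04,0,0],[-0.03,0,0.05,0,0],[-0.05,0,0.03,0,0],[0,0,0,0,0]])

```text
time: 17.23
tool_pos: [0.4367, -0.1091, 0.2113]
tcp_rot: [-0.295, 3.125, -0.002]
wrist_force: [0.9, -0.2, 0.0]
width: 0.002
```

>>> send_rows(deltas=[[-0.02,0.05,0,0,0],[-0.02,0.05,0,0,0],[-0.02,0.05,0,0,0],[0,0.05,0,0,0],[0,0.05,0,0,0],[0,0.05,0,0,0],[0,0,0,0,0]])

```text
time: 18.1
tool_pos: [0.3779, 0.1938, 0.2083]
tcp_rot: [0.303, -3.126, -0.001]
wrist_force: [-0.9, -1.0, 0.1]
width: -0.002
```

Run:
```python
from m import *
s=robot.get_state();print(s['tool_pos'],s['wrist_force'],s['time'])
S=robot.get_image('scene');blobs(S,285,180,395,275,3);cv2.imwrite('pics/s11.png',cv2.resize(S[180:280,290:400,::-1],None,fx=7,fy=6,interpolation=cv2.INTER_CUBIC))
T=robot.get_image('top');blobs(T,290,110,430,230,5);cv2.imwrite('pics/t11.png',T[:,:,::-1]);cv2.imwrite('pics/t11c.png',cv2.resize(T[110:230,290:430,::-1],None,fx=5,fy=5,interpolation=cv2.INTER_CUBIC))
```

```text
[0.37789873 0.19376871 0.20827236] [-0.8819625  -1.03612815  0.07085468] 18.1
green [320, 216, 6, 6, 30] [322.3, 218.3]
green [336, 222, 2, 2, 3] [336.3, 222.3]
red [333, 189, 3, 1, 3] [334.0, 189.0]
red [338, 190, 4, 1, 4] [339.5, 190.0]
red [347, 192, 3, 1, 3] [348.0, 192.0]
red2 [330, 189, 22, 6, 43] [340.3, 191.6]
red2 [314, 226, 7, 6, 33] [317.1, 228.7]
orange [359, 203, 3, 7, 9] [359.9, 205.9]
orange [374, 209, 2, 4, 4] [374.5, 210.5]
orange [333, 253, 3, 9, 12] [334.3, 257.2]
orange [350, 255, 3, 11, 20] [351.0, 259.8]
cyan [347, 224, 3, 4, 11] [347.9, 225.4]
cyan [350, 225, 6, 8, 30] [352.7, 228.3]
cyan [355, 226, 6, 11, 41] [357.5, 231.1]
cyan [360, 227, 7, 12, 44] [363.0, 232.2]
green [368, 181, 6, 6, 29] [370.4, 183.7]
red [385, 177, 6, 7, 27] [387.5, 180.3]
red [303, 183, 12, 27, 196] [308.4, 195.9]
red2 [387, 179, 3, 2, 5] [387.8, 179.4]
orange [394, 140, 13, 5, 21] [399.6, 141.8]
orange [399, 153, 12, 5, 21] [404.5, 155.4]
orange [330, 157, 11, 3, 16] [335.5, 158.1]
cyan [361, 139, 16, 7, 57] [368.4, 142.1]
cyan [362, 145, 16, 6, 57] [369.3, 147.2]
cyan [363, 151, 11, 5, 39] [368.0, 152.8]
cyan [364, 157, 5, 4, 18] [366.0, 158.7]
```

View pics/s11.png

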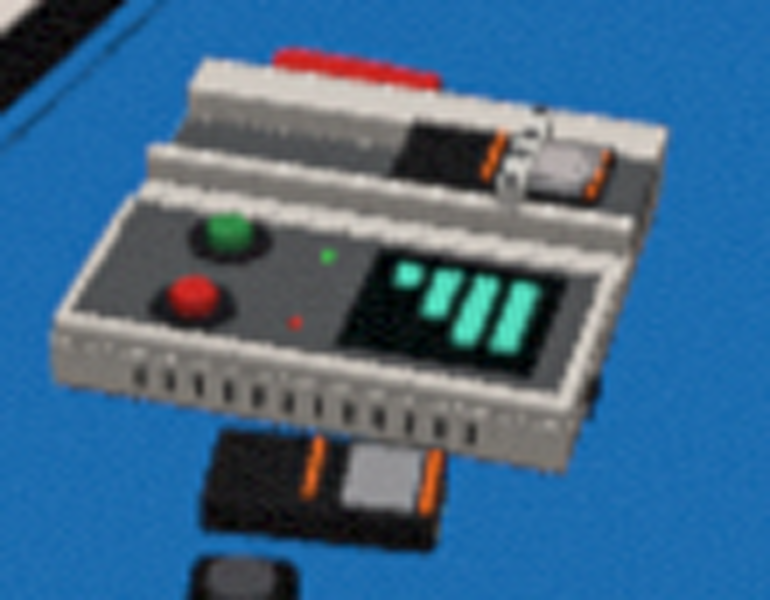

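View pics/t11c.png

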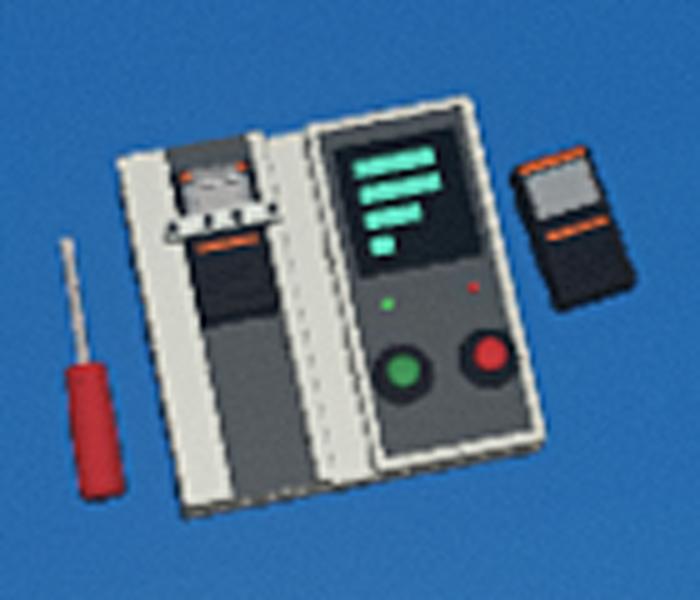

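View pics/t11.png

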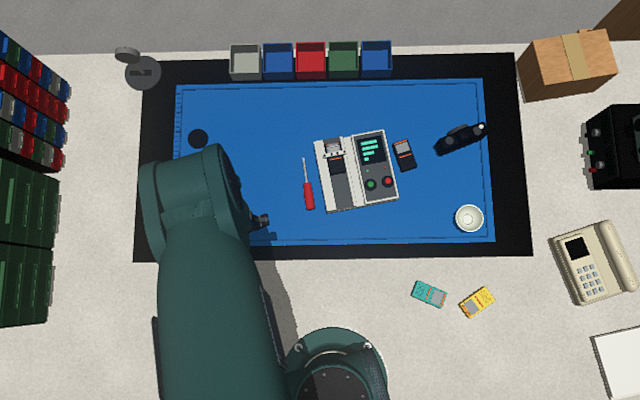

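From the top, the ridge sits right by the bar and the nose stripe is past the leaf. The spare, screwdriver and keys are at their old pixels. The bar's lower edge and the ridge top are at the same height, so I can measure the gap (6 mm when home) directly from the wrist picture.

Run:
```python
from h import *
c=cal('wrist');d=np.load('w9.npz');c['R'],c['t']=d['R'],d['t']
i=cv2.imread('pics/w9.png')
col=i[255:290,360:378].astype(int).mean(1).round().astype(int)
for k,v in enumerate(col[:27]): print(255+k,v.tolist(),end=' ')
print()
f=lambda v,z:plane(c,369,v,z,True)[:2]@np.array([.984,.175])*1e3
for v in(262,264,267,268,270.5,271.5,275): print(v,f(v,.0565).round(1))
t=cal('top');a,b=plane(t,341.8,190.8,.0565),plane(t,335.5,158.1,.0565);print('travel',np.linalg.norm(a-b))
```

```text
255 [24, 22, 22] 256 [24, 22, 22] 257 [23, 21, 22] 258 [23, 22, 23] 259 [25, 24, 24] 260 [25, 24, 27] 261 [23, 30, 50] 262 [17, 46, 93] 263 [14, 65, 139] 264 [7, 79, 168] 265 [8, 81, 171] 266 [20, 68, 142] 267 [31, 44, 79] 268 [35, 34, 37] 269 [37, 34, 35] 270 [42, 42, 41] 271 [67, 70, 69] 272 [97, 102, 101] 273 [115, 122, 120] 274 [140, 148, 146] 275 [188, 198, 196] 276 [223, 231, 230] 277 [210, 218, 215] 278 [186, 192, 190] 279 [175, 179, 176] 280 [173, 177, 175] 281 [178, 182, 180] 
262 575.9
264 578.1
267 581.4
268 582.5
270.5 585.3
271.5 586.4
275 590.3
travel 0.09265260987348053
```

The gap is about 5 mm (6 nominal, pixel error about 1 mm) and the travel is 92.7 mm against about 91 predicted. The pack is home, so I'll hand in.

Run:
```python
from cell import robot
print(robot.finish_job(), robot.get_state()['time'])
```

```text
the job is handed in; nothing more can be done
the job is handed in; nothing more can be done
```

I pushed the pack in the bay home against its stop, then pressed the green start key fully down and let it go. The arm was clear of everything when I handed the job in, at about 18 s.

**Push:** I kept about 26–43 N downward on the pack while sliding it. It stayed flat under the crossbar and the drag spring.

**Pack home:**
- A further push, up to 33 N forward, no longer moved it, and it stayed put after I lifted off.
- The ridge is at analyser x of about 37–38.5 mm, where 37.5 is home.
- The pack travelled about 92.7 mm from the top view, where I had worked out about 91.
- The gap from ridge to bar measured about 5 mm against the nominal 6, roughly within the picture's 1 mm resolution.

**Start key:** It moved about 5 mm to a hard stop, where the force jumped from 5 to 17 N. Afterwards it was back up in both the top and scene views.

**One disagreement:** The forward force first rose about 1 mm early, then the fingers moved another 1.2 mm before stopping for good. The nose stripe did not shift between the pictures, so I take this as the fingers slipping up to the ridge.

**Everything else:** The red key, spare pack and screwdriver are at their original pixels, and the dish and camera body look unmoved. The lens, one other black item on the mat and the pink look-alike were hidden behind the arm in the last picture, so I did not check them again. The arm never went low near them.

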